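Push the spacer plate out over the end of the ledge

TASK

Push the flat steel spacer plate along the ledge towards the end where the open tray of wheel bolts stands, until about a third of the plate's length sticks out past that end, ready for a mechanic to take it by its edge, and leave it lying straight and snug against the ledge's raised strip. Only push it with the fingertips: it must stay lying on the ledge, never lifted or tipped. Leave the tray and the other things where they are.

Things in the scene. Friction and masses are not known exactly. Their poses are not given: they have to be found in the camera images.
- ledge: Fixed ledge on the bench, grey box with plywood top, 130 mm (x) by 280 mm long (y), top 60 mm above the bench. Origin: centre of its underside; x away from the robot, y along the ledge; turned up to 17 degrees. A dark steel strip stands along its whole far (+x) side, x = 55 to 65 mm, 15 mm higher than the top; the plate goes against its near face (x = 55 mm). Both short ends (y = -140, +140 mm) are open.
- plate: Loose flat bare-steel plate lying on the ledge, 80 mm wide (x), 120 mm long (y), 8 mm thick, 0.35 to 0.65 kg, with dark bolt-hole marks on top. Origin: centre of its underside, z up. Starts within 30 mm of the ledge's middle, its length along the ledge within 9 degrees, its middle 15 to 30 mm short of touching the strip. Slides with friction (a few newtons).
- tray: Low open grey tray, 150 mm (its x) by 120 mm (its y), 35 mm high, holding wheel bolts, standing loose on the bench beyond one of the ledge's two short ends (which end varies); its near wall is 10 to 30 mm from the ledge's end. Origin at the centre of its underside.
- tin: Round plain metal tin with a black lid, 76 mm diameter, 60 mm high, standing loose on the bench beyond the ledge's other short end. Origin at the centre of its underside. Leave alone.
- bearing: Steel bearing ring lying flat on the bench behind the ledge (beyond the strip), outside diameter 72 mm, bore 40 mm, 22 mm high. Origin at the centre of its underside. Leave alone.
- socket: Dark steel wrench socket standing upright on the bench behind the ledge, 32 mm diameter, 55 mm high. Origin at the centre of its underside. Leave alone.
There are look-alikes about, which are no part of the job. What is meant by the plate is not orange, and is the larger of those in its own colour.

How it is judged (in metres and radians):
At the end, for the whole second after the job is handed in: The plate lies flat and at rest on the ledge, along the strip (within 6 mm of touching it at the middle, within 0.08 rad of parallel), and 28 to 52 mm of its 120 mm length stick out past the ledge's end on the tray's side (((y of tray in the frame of ledge above 0 m and y of plate in the frame of ledge between 0.108 and 0.132 m) or (y of tray in the frame of ledge below 0 m and y of plate in the frame of ledge between -0.132 and -0.108 m)) and x of plate in the frame of ledge above 0.009 m and angle between the y axis of plate and the y axis of ledge, either way round below 0.08 rad and height (world z) of plate between 0.057 and 0.064 m and angle between plate's own z axis and vertical below 0.04 rad and linear speed of plate below 0.01 m/s and angular speed of plate below 0.1 rad/s).
It fails at once if the plate is lifted off the ledge (more than 12 mm) (height (world z) of plate above 0.072 m).
It fails at once if the plate falls off the ledge (height (world z) of plate below 0.045 m).
It fails at once if the plate is tipped (more than 0.2 rad) (angle between plate's own z axis and vertical above 0.2 rad).
It fails at once if the tray, tin, bearing or socket is moved more than 20 mm or tipped (more than 0.3 rad) (distance of any of tray, tin, bearing, socket from where it was at the start of the episode above 0.02 m or angle between any of tray, tin, bearing, socket's own z axis and vertical above 0.3 rad).
It also fails if it takes over 61 s, if anything falls off the work surface, if the arm or the gripper's body presses on something with over 40 N, if the wrist force passes 120 N, or if a joint passes its speed limit or range.

ROBOT

A 6-joint arm with a two-finger parallel gripper is mounted at the origin on the work surface. World frame = base frame: x ahead of the robot, y to its left, z up, the work surface at z = 0. Lengths are in mm, angles in rad, forces in N, time in s.
With the tool pointing down it reaches from about 275 to 1000 mm from the base axis. Payload 8.4 kg.
Tool frame: the origin (TCP) lies at the centre of the arm's flange, where the gripper is bolted on; the fingertips stand r.tip_extent ahead of it and the grasp point (between the pads) lies 155 mm ahead of it (r.tip_extent is the distance from the TCP to the fingertips, in mm); z points along the fingers, y is the direction in which the jaws open and shut (so a half turn about z gives the same grasp; the last joint's range is limited). The gripper opens to 85 mm and grips with 20 to 120 N. Pads are 22 mm wide; open, the fingers measure 114 mm over their backs; the gripper's body (76 mm by 85 mm) begins 54 mm behind the grasp point. The pads swing forward as they close: fully open they stand 13 mm farther back than shut.
Start: joints at [-1.259, 0.353, 1.633, -0, 1.155, -0.002], TCP at [192.921, -594.484, 404.681] pointing down, gripper open.
Joint ranges: [-2.63, 2.63], [-0.92, 2.1], [0.06, 2.66], [-1.3, 4.44], [0, 2.69], [-3.02, 3.02]. Speed limits (rad/s): [2.22, 2.22, 2.79, 3.14, 3.14, 3.14].

INTERFACE

Orientations are given as [roll, pitch, yaw] about the fixed x, y, z axes, in that order (R = Rz(yaw) Ry(pitch) Rx(roll)).
In Python, from rig import sense, grab_frame, job, r gives the robot as it stands. The module is installed in compiled form; this text tells all that it offers.
- The arm moves only by the shell command python3 -m creep 'ROWS' [FORCE]. ROWS is JSON, a list of rows, each a list of 7 numbers: the turn, a rotation vector about the tool's x, y, z in rad, then the shift along the tool's x, y, z in mm, then the closure, from 0 (fully open) to 1 (shut). In form: [[wx, wy, wz, dx, dy, dz, fingers], ...]. A call has 1 to 10 rows; each row shifts and turns the pose as measured when the row begins, along the tool's axes as they then stand; what a row does not reach is not made up. A row lasts 1/12 s, in which the tool goes at most 41.7 mm and 7.16 degrees, less where a joint would pass 70% of its speed; a pose out of reach is approached as far as the arm can. A call with a gripper value outside its range is refused whole. The fingers move at their own pace and stop on an object; FORCE is the grip in N (left out, the last holds). Time passes only in rows, so rows that do not move let the fingers close. It gives the time, the measured TCP pose, the force and the opening at its end, in the units of the state.
- sense(): the state, without advancing time (a new reading comes with each control period).
- grab_frame(name): name is "scene" or "top" or "wrist"; returns a dict with "color" (384x512x3 uint8, red, green, blue), "mtx" (3x3 intrinsics, pixels), "T" (4x4, takes a point from camera to world coordinates). Camera axes: x right, y down, z forward; pixel columns grow to the right and rows downward; lengths in mm; the calibration is good to about 2 mm. A picture is of the moment at which its call begins. There is no depth.
- job.sign_off(): hands the job in, once; it reports no verdict.
The state is a dict: "clock": time; "qpos": joint angles; "qvel": joint speeds; "joint_efforts": joint torques, N m; "eef_pos": TCP position; "tcp_rot": TCP orientation; "contact_force": force on the tool from outside, world axes, zero at the start; "wrist_torque": the same for the moment, N m; "opening": opening from 0.0 (shut) to 1.0 (fully open).
Only numpy, scipy, OpenCV 4.12 (cv2) and the standard library are available. Lean on these libraries where they do the work, as an engineer would, in place of code of your own. Each camera call takes 0.05 s, during which the arm holds its last target.

## Working session

There is one attempt and no reset: what is moved stays moved. The work goes in short steps, Python scripts to look and compute and a shell command to move; the robot and the scene stay as the last step left them, time stands still between calls to the robot, and variables do not carry over. Pictures are saved under pics/ and viewed, and the job is handed in when it is done.

```bash
mkdir -p pics
python3 - <<'E'
from rig import sense, grab_frame, job, r
import cv2,numpy as np
s=sense()
for k,v in s.items(): print(k,v)
print(r.tip_extent)
for n in ["scene","top","wrist"]:
    f=grab_frame(n); cv2.imwrite(f"pics/{n}0.png",f["color"][:,:,::-1]); np.savez(f"pics/{n}0.npz",**f)
    print(n,f["mtx"].round(1).tolist(),np.array(f["T"]).round(3).tolist())
E
```

```text
clock 0.0
qpos [-1.25943297e+00  3.53642579e-01  1.63415310e+00 -5.46501342e-07
  1.15521183e+00 -2.39582118e-03]
qvel [3.65909600e-04 1.00666530e-03 4.65175058e-04 4.18481744e-05
 1.36094091e-04 4.09052555e-04]
joint_efforts [ 3.15788617e-03 -6.05237961e+01 -3.42061007e+01 -6.84993643e-05
  9.22858104e-03  5.46765065e-06]
eef_pos [ 192.82487105 -594.2527217   403.9568788 ]
tcp_rot [-3.14017780e+00 -2.89007647e-06  3.13759395e-01]
contact_force [-0.22132312  0.35420469  0.58742825]
wrist_torque [-0.02318605  0.03945496 -0.03801988]
opening 0.9976696587195938
173.4
scene [[349.7, 0.0, 262.9], [0.0, 349.7, 192.0], [0.0, 0.0, 1.0]] [[-0.834, 0.301, -0.462, 825.29], [0.551, 0.469, -0.69, 494.144], [0.009, -0.83, -0.557, 437.071], [0.0, 0.0, 0.0, 1.0]]
top [[441.2, 0.0, 261.0], [0.0, 441.2, 194.4], [0.0, 0.0, 1.0]] [[0.017, -0.99, 0.138, 412.187], [-0.999, -0.02, -0.025, 33.241], [0.028, -0.137, -0.99, 845.825], [0.0, 0.0, 0.0, 1.0]]
wrist [[285.7, 0.0, 255.7], [0.0, 285.7, 186.8], [0.0, 0.0, 1.0]] [[0.309, -0.915, -0.259, 257.747], [-0.951, -0.298, -0.083, -573.169], [-0.001, 0.272, -0.962, 373.61], [0.0, 0.0, 0.0, 1.0]]
```

View pics/top0.png

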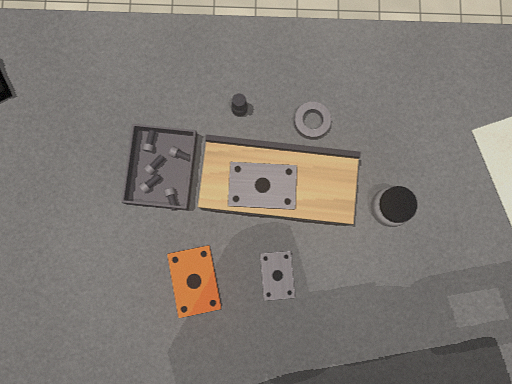

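View pics/scene0.png

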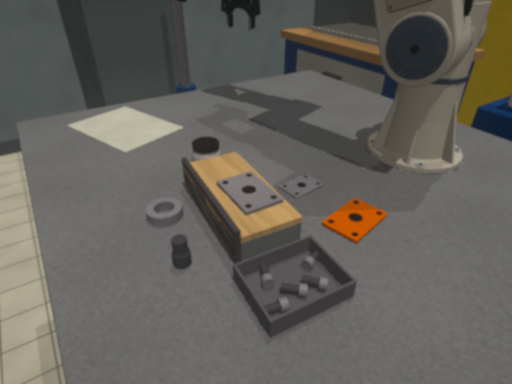

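In the top view three plates could be meant: grey on the ledge at (262,186), small grey on the bench at (278,275), and orange at (194,282). The one on the ledge fits: it isn't orange and it's the larger of the two greys. The tray, with bolts at (160,168), is on the +y side and the tin at (397,205) is on the -y side. Next I'll confirm with a crop and measure.

```bash
cat > h.py <<'E'
import numpy as np,cv2
def ray(f,uv,z):
    K=np.array(f["mtx"]);T=np.array(f["T"]);uv=np.atleast_2d(uv).astype(float)
    d=(T[:3,:3]@np.linalg.inv(K)@np.c_[uv,np.ones(len(uv))].T).T
    o=T[:3,3]; return o+d*((z-o[2])/d[:,2])[:,None]
def proj(f,P):
    T=np.array(f["T"]);P=np.atleast_2d(P)
    c=(P-T[:3,3])@T[:3,:3]; q=c@np.array(f["mtx"]).T; return q[:,:2]/q[:,2:]
E
python3 - <<'E'
from h import *
f=dict(np.load("pics/top0.npz")); im=f["color"][:,:,::-1].copy()
c=cv2.resize(im[120:320,110:430],None,fx=2.5,fy=2.5,interpolation=cv2.INTER_CUBIC); cv2.imwrite("pics/crop0.png",c)
hsv=cv2.cvtColor(im,cv2.COLOR_BGR2HSV)
wood=cv2.inRange(hsv,(8,60,100),(25,200,255)); wood[235:]=0; wood[:125]=0
cnt=max(cv2.findContours(wood,0,2)[0],key=cv2.contourArea)
m=np.zeros_like(wood); cv2.drawContours(m,[cnt],-1,255,-1)
q=cv2.minAreaRect(cnt); b=cv2.boxPoints(q); print("wood px",b.round(1).tolist())
W=ray(f,b,60); print("wood",W.round(1).tolist())
# polygon approx
h=cv2.convexHull(cnt); ap=cv2.approxPolyDP(h,6,True)[:,0]; print("poly",ap.tolist(),ray(f,ap,60).round(1).tolist())
pl=cv2.bitwise_and(cv2.erode(m,np.ones((3,3))),cv2.bitwise_not(wood))
cnt=max(cv2.findContours(pl,0,2)[0],key=cv2.contourArea)
hp=cv2.convexHull(cnt); P=ray(f,hp[:,0],68)[:,:2].astype(np.float32)
print("plate px",cv2.boxPoints(cv2.minAreaRect(hp)).round(1).tolist()); print("plate rect",cv2.minAreaRect(P),cv2.boxPoints(cv2.minAreaRect(P)).round(1).tolist())
WP=ray(f,cv2.convexHull(np.argwhere(wood>0)[:,::-1].astype(np.int32))[:,0],60)[:,:2].astype(np.float32)
print("wood rect",cv2.minAreaRect(ray(f,h[:,0],60)[:,:2].astype(np.float32)))
E
```

```text
wood px [[197.10000610351562, 206.8000030517578], [204.39999389648438, 141.0], [360.20001220703125, 158.39999389648438], [352.8999938964844, 224.10000610351562]]
wood [[496.9, 126.7, 60.0], [617.6, 117.8, 60.0], [591.9, -167.5, 60.0], [471.2, -152.6, 60.0]]
poly [[206, 142], [358, 159], [353, 223], [199, 207]] [[615.9, 114.9, 60.0], [590.6, -163.5, 60.0], [473.1, -152.8, 60.0], [496.6, 123.3, 60.0]]
plate px [[227.1999969482422, 205.60000610351562], [229.6999969482422, 161.3000030517578], [297.20001220703125, 165.0], [294.70001220703125, 209.39999389648438]]
plate rect ((537.0929565429688, 11.56441879272461), (120.2377700805664, 80.42261505126953), 88.15097045898438) [[495.0, -47.20000076293945], [575.2999877929688, -49.79999923706055], [579.2000122070312, 70.4000015258789], [498.79998779296875, 72.9000015258789]]
wood rect ((544.3677978515625, -18.698837280273438), (281.7554626464844, 121.16845703125), 84.8010482788086)
```

View pics/crop0.png

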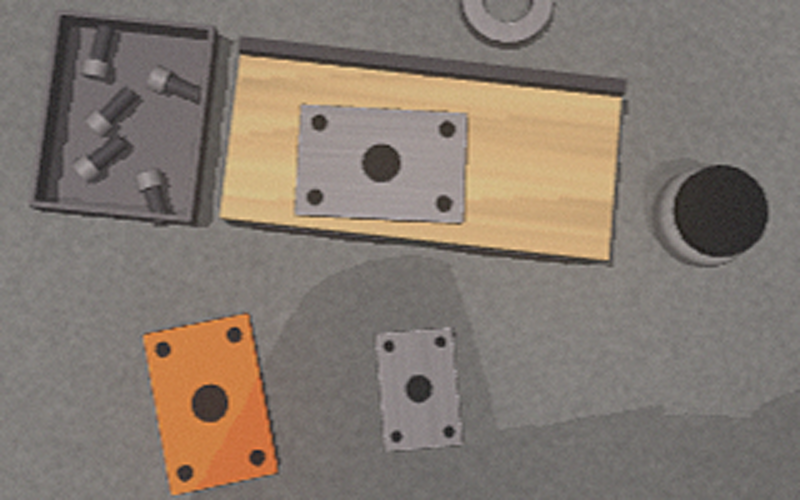

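The crop shows the large grey plate with its bolt holes lying on the plywood, so that's the target. In world terms the ledge is at (549,-19) with yaw -0.09. The plate's local position is about (-15, 29.5), and it is turned about +3.3° relative to the ledge. It needs about +30 in x, then about +90 in y. First I'll line up the tool and shut the fingers.

```bash
python3 -m creep '[[0,0,0.1,0,0,0,1],[0,0,0.1,0,0,0,1],[0,0,0.1,0,0,0,1],[0,0,0.1,0,0,0,1],[0,0,0,0,0,0,1],[0,0,0,0,0,0,1]]' 40
python3 -m creep '[[0,0,0,11,-32,0,1],[0,0,0,11,-32,0,1],[0,0,0,11,-32,0,1],[0,0,0,11,-32,0,1],[0,0,0,11,-32,0,1],[0,0,0,11,-32,0,1],[0,0,0,11,-32,0,1],[0,0,0,11,-32,0,1],[0,0,0,11,-32,0,1],[0,0,0,11,-32,0,1]]'
cat > w.py <<'E'
from rig import sense
import numpy as np
O=np.array([549.4,-19.1]);ex=np.array([.996,-.0887]);ey=np.array([.0887,.996])
s=sense();d=np.array(s["eef_pos"][:2])-O
print("t",round(s["clock"],2),"ledge xy",(d@ex).round(1),(d@ey).round(1),"tip z",round(s["eef_pos"][2]-173.4,1),"rot",np.round(s["tcp_rot"],3),"F ledge",np.round([s["contact_force"][:2]@ex,s["contact_force"][:2]@ey,s["contact_force"][2]],1),"op",round(s["opening"],2))
E
python3 w.py
```

```text
clock: 0.65
eef_pos: [192.7, -593.7, 402.2]
tcp_rot: [-3.137, 0.002, -0.101]
contact_force: [0.8, 0.2, -0.8]
opening: 0.145
clock: 1.48
eef_pos: [331.3, -276.6, 401.4]
tcp_rot: [-3.14, 0.001, -0.072]
contact_force: [0.9, -0.5, -0.2]
opening: -0.001
t 1.48 ledge xy -194.4 -275.8 tip z 228.0 rot [-3.14e+00  1.00e-03 -7.20e-02] F ledge [ 1.  -0.4 -0.2] op -0.0
```

```bash
python3 -m creep '[[0,0,0.02,11,-31,5,1],[0,0,0,11,-31,5,1],[0,0,0,11,-31,5,1],[0,0,0,11,-31,5,1],[0,0,0,11,-31,5,1],[0,0,0,11,-31,5,1],[0,0,0,11,-31,5,1],[0,0,0,11,-31,5,1],[0,0,0,11,-31,5,1],[0,0,0,11,-26,5,1]]'
python3 -m creep '[[0,0,0,0,0,0,1],[0,0,0,0,0,0,1]]'; python3 w.py
```

```text
clock: 2.32
eef_pos: [467.2, 36.3, 352.8]
tcp_rot: [3.141, -0.007, -0.056]
contact_force: [0.8, -0.9, 0.4]
opening: -0.004
clock: 2.48
eef_pos: [469.0, 41.0, 352.0]
tcp_rot: [-3.142, -0.008, -0.044]
contact_force: [0.1, 0.8, 0.1]
opening: 0.002
t 2.48 ledge xy -85.4 52.7 tip z 178.6 rot [-3.142 -0.008 -0.044] F ledge [0.  0.8 0.1] op 0.0
```

```bash
python3 -m creep '[[0,0.008,0.046,0,12,10,1],[0,0,0,0,10,20,1],[0,0,0,0,0,20,1],[0,0,0,0,0,20,1],[0,0,0,0,0,15,1],[0,0,0,0,0,10,1],[0,0,0,0,0,0,1],[0,0,0,0,0,0,1]]';python3 w.py
```

```text
clock: 3.15
eef_pos: [468.0, 13.4, 255.6]
tcp_rot: [3.141, -0.019, -0.077]
contact_force: [-0.6, 0.4, 0.4]
opening: -0.003
t 3.15 ledge xy -84.0 25.1 tip z 82.2 rot [ 3.141 -0.019 -0.077] F ledge [-0.7  0.3  0.4] op -0.0
```

```bash
python3 -m creep '[[0,-0.019,0.013,0,-3,8,1],[0,0,0,0,0,6,1],[0,0,0,0,0,3,1],[0,0,0,0,0,0,1],[0,0,0,0,0,0,1]]';python3 w.py
python3 - <<'E'
from rig import grab_frame
import cv2
for n in ["scene","wrist","top"]:
    f=grab_frame(n); im=f["color"][:,:,::-1]
    if n=="scene": im=cv2.resize(im[60:320,120:420],None,fx=2.3,fy=2.3)
    cv2.imwrite(f"pics/{n}1.png",im)
E
```

```text
clock: 3.57
eef_pos: [469.1, 15.7, 239.4]
tcp_rot: [-3.141, -0.002, -0.09]
contact_force: [-0.1, 1.0, 0.0]
opening: 0.003
t 3.57 ledge xy -83.1 27.5 tip z 66.0 rot [-3.141e+00 -2.000e-03 -9.000e-02] F ledge [-0.2  0.9  0. ] op 0.0
```

View pics/scene1.png

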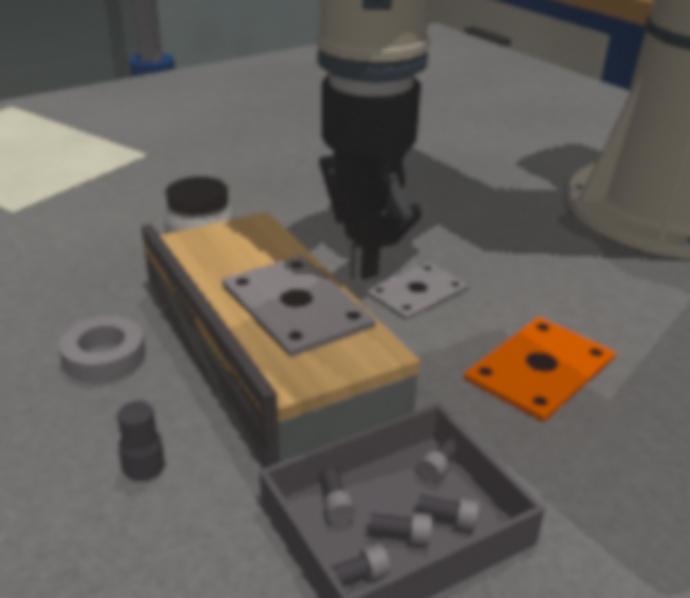

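View pics/wrist1.png

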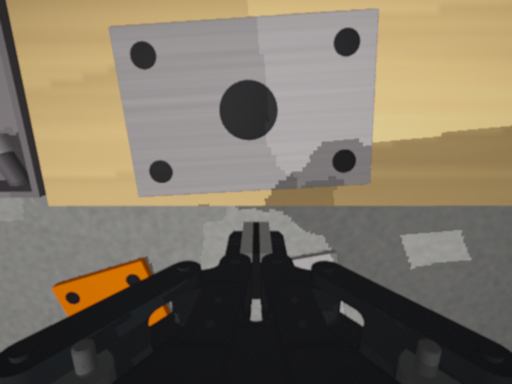

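The fingertips stand in front of the plate's near edge at its middle: wrist view fingers at column 256, plate hole at (248,110). The ledge edge is level in that view, so the tool is aligned. I'll lower about 2 mm and push in x.

```bash
python3 -m creep '[[0,0,0,3,0,2,1],[0,0,0,5,0,1,1],[0,0,0,5,0,0,1],[0,0,0,5,0,0,1],[0,0,0,0,0,0,1]]';python3 w.py;python3 -m creep '[[0,0,0,4,0,0,1],[0,0,0,4,0,0,1],[0,0,0,4,0,0,1],[0,0,0,4,0,0,1],[0,0,0,0,0,0,1]]';python3 w.py
```

```text
clock: 4.13
eef_pos: [488.6, 14.1, 236.8]
tcp_rot: [-3.141, -0.001, -0.09]
contact_force: [-1.0, -0.0, 0.8]
opening: -0.002
t 4.13 ledge xy -63.5 27.6 tip z 63.4 rot [-3.141e+00 -1.000e-03 -9.000e-02] F ledge [-1.  -0.1  0.8] op -0.0
clock: 4.55
eef_pos: [504.5, 12.5, 236.1]
tcp_rot: [3.141, 0.004, -0.09]
contact_force: [-2.0, -0.2, -0.6]
opening: 0.004
t 4.55 ledge xy -47.5 27.5 tip z 62.7 rot [ 3.141  0.004 -0.09 ] F ledge [-2.  -0.4 -0.6] op 0.0
```

```bash
python3 -m creep '[[0,0,0,3,0,-1,1],[0,0,0,3,0,0,1],[0,0,0,0,0,0,1]]';python3 w.py;python3 - <<'E'
from rig import grab_frame
import cv2,numpy as np
f=grab_frame("wrist"); cv2.imwrite("pics/wrist2.png",f["color"][:,:,::-1])
E
```

```text
clock: 4.8
eef_pos: [511.3, 11.8, 236.8]
tcp_rot: [3.141, 0.004, -0.09]
contact_force: [-2.3, -0.1, -0.6]
opening: -0.003
t 4.8 ledge xy -40.7 27.4 tip z 63.4 rot [ 3.141  0.004 -0.09 ] F ledge [-2.3 -0.3 -0.6] op -0.0
```

View pics/wrist2.png

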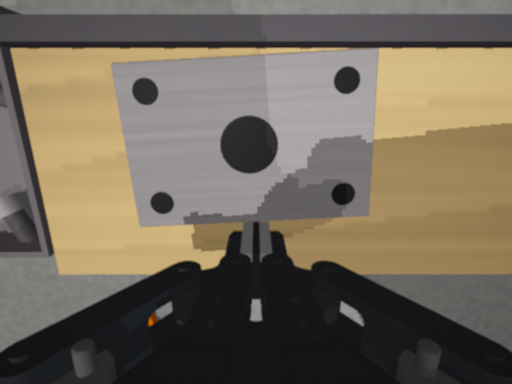

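The plate is nearly at the strip. Its right end is touching near (378,48), and there's a gap of about 15 px at the left (112,63). I'll keep pushing until the force rises.

```bash
python3 -m creep '[[0,0,0,2,0,0,1],[0,0,0,2,0,0,1],[0,0,0,0,0,0,1]]';python3 w.py;python3 -m creep '[[0,0,0,1.5,0,0,1],[0,0,0,0,0,0,1]]';python3 w.py;python3 -m creep '[[0,0,0,1.5,0,0,1],[0,0,0,0,0,0,1]]';python3 w.py
```

```text
clock: 5.1
eef_pos: [513.6, 11.7, 236.4]
tcp_rot: [3.141, 0.01, -0.09]
contact_force: [-1.1, 0.4, 1.0]
opening: 0.004
t 5.1 ledge xy -38.4 27.5 tip z 63.0 rot [ 3.141  0.01  -0.09 ] F ledge [-1.1  0.3  1. ] op 0.0
clock: 5.27
eef_pos: [514.3, 11.7, 236.3]
tcp_rot: [3.141, 0.012, -0.09]
contact_force: [-3.4, 0.3, 1.3]
opening: -0.0
t 5.27 ledge xy -37.7 27.6 tip z 62.9 rot [ 3.141  0.012 -0.09 ] F ledge [-3.4 -0.   1.3] op -0.0
clock: 5.43
eef_pos: [514.9, 11.7, 236.1]
tcp_rot: [3.141, 0.015, -0.09]
contact_force: [-2.7, -0.7, 0.6]
opening: 0.004
t 5.43 ledge xy -37.1 27.7 tip z 62.7 rot [ 3.141  0.015 -0.09 ] F ledge [-2.6 -0.9  0.6] op 0.0
```

```bash
python3 -m creep '[[0,0.015,0,2,0,-1,1],[0,0,0,2,0,0,1],[0,0,0,0,0,0,1]]';python3 w.py;python3 - <<'E'
from rig import grab_frame
import cv2,numpy as np
f=grab_frame("wrist"); cv2.imwrite("pics/wrist3.png",f["color"][:,:,::-1])
E
```

```text
clock: 5.68
eef_pos: [516.1, 12.1, 235.8]
tcp_rot: [-3.141, 0.009, -0.091]
contact_force: [-0.6, -0.9, 0.3]
opening: 0.001
t 5.68 ledge xy -35.9 28.1 tip z 62.4 rot [-3.141  0.009 -0.091] F ledge [-0.5 -1.   0.3] op 0.0
```

View pics/wrist3.png

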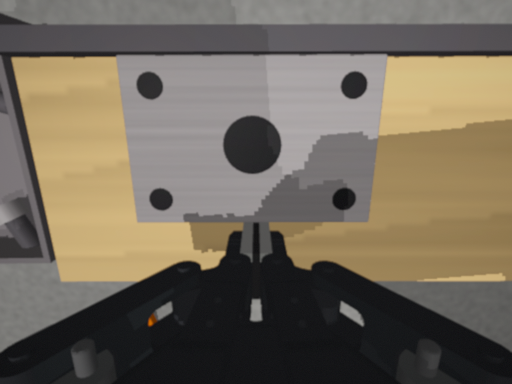

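The plate is now flush and parallel: its far edge is on the strip from (118,55) to (386,54). Next I back off, lift, and go round to its -y end.

```bash
python3 -m creep '[[0,0.009,0,-8,0,-2,1],[0,0,0,-4,0,-10,1],[0,0,0,0,0,-20,1],[0,0,0,10,15,-5,1],[0,0,0,20,25,0,1],[0,0,0,20,25,0,1],[0,0,0,12,20,0,1],[0,0,0,0,0,0,1],[0,0,0,0,0,0,1]]';python3 w.py
```

```text
clock: 6.48
eef_pos: [561.7, -80.7, 283.8]
tcp_rot: [3.14, -0.023, -0.088]
contact_force: [0.3, -0.1, 0.2]
opening: -0.001
t 6.48 ledge xy 17.7 -60.3 tip z 110.4 rot [ 3.14  -0.023 -0.088] F ledge [ 0.3 -0.1  0.2] op -0.0
```

```bash
python3 -m creep '[[0,-0.02,0,0,0,10,1],[0,0,0,0,0,12,1],[0,0,0,0,0,10,1],[0,0,0,0,0,5,1],[0,0,0,0,0,0,1],[0,0,0,0,0,0,1]]';python3 w.py
```

```text
clock: 6.98
eef_pos: [559.9, -77.8, 243.2]
tcp_rot: [3.141, -0.0, -0.086]
contact_force: [-0.4, 0.4, 0.4]
opening: -0.002
t 6.98 ledge xy 15.7 -57.5 tip z 69.8 rot [ 3.141 -0.    -0.086] F ledge [-0.4  0.3  0.4] op -0.0
```

```bash
python3 -m creep '[[0,0,0.004,0,0,4,1],[0,0,0,0,0,2,1],[0,0,0,0,0,0,1]]';python3 w.py;python3 - <<'E'
from rig import grab_frame
import cv2,numpy as np
f=grab_frame("wrist"); cv2.imwrite("pics/wrist4.png",f["color"][:,:,::-1])
E
```

```text
clock: 7.23
eef_pos: [559.6, -77.0, 236.3]
tcp_rot: [3.141, 0.001, -0.09]
contact_force: [-0.8, 0.5, 0.5]
opening: -0.0
t 7.23 ledge xy 15.3 -56.8 tip z 62.9 rot [ 3.141e+00  1.000e-03 -9.000e-02] F ledge [-0.8  0.4  0.5] op -0.0
```

View pics/wrist4.png

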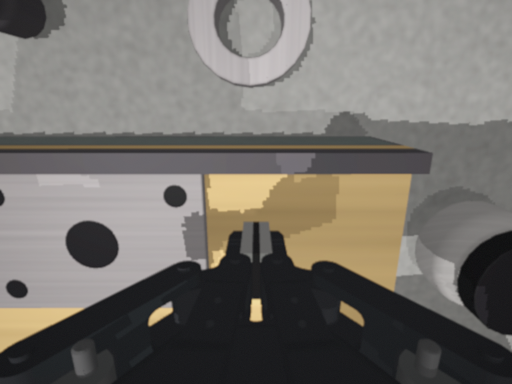

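The plate's -y end is at column 207 and the fingertips are just right of it at 241, about a 17 mm gap. Now I push in +y (tool -y).

```bash
python3 -m creep '[[0,0,0,0,-6,0,1],[0,0,0,0,-6,0,1],[0,0,0,0,-5,0,1],[0,0,0,0,-5,0,1],[0,0,0,0,-5,0,1],[0,0,0,0,-5,0,1],[0,0,0,0,-5,0,1],[0,0,0,0,0,0,1]]';python3 w.py;python3 -m creep '[[0,0,0,0,-5,0,1],[0,0,0,0,-5,0,1],[0,0,0,0,-5,0,1],[0,0,0,0,0,0,1]]';python3 w.py
python3 - <<'E'
from rig import grab_frame
import cv2,numpy as np
f=grab_frame("wrist"); cv2.imwrite("pics/wrist5.png",f["color"][:,:,::-1])
E
```

```text
clock: 7.95
eef_pos: [563.6, -36.5, 237.3]
tcp_rot: [3.14, -0.001, -0.089]
contact_force: [-0.2, -0.5, -0.1]
opening: -0.0
t 7.95 ledge xy 15.7 -16.1 tip z 63.9 rot [ 3.14e+00 -1.00e-03 -8.90e-02] F ledge [-0.1 -0.5 -0.1] op -0.0
clock: 8.28
eef_pos: [565.1, -20.1, 237.3]
tcp_rot: [3.139, -0.001, -0.089]
contact_force: [-0.4, 0.3, 1.3]
opening: -0.0
t 8.28 ledge xy 15.7 0.4 tip z 63.9 rot [ 3.139e+00 -1.000e-03 -8.900e-02] F ledge [-0.4  0.2  1.3] op -0.0
```

View pics/wrist5.png

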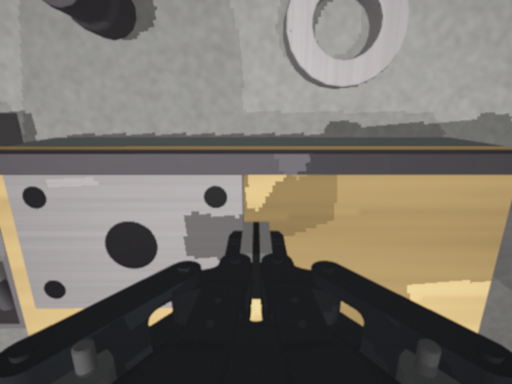

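The plate is sliding straight, with its end at column 242 and still on the strip. I'll continue about 45 mm, then measure.

```bash
python3 -m creep '[[0,0,0,0,-5,0,1],[0,0,0,0,-5,0,1],[0,0,0,0,-5,0,1],[0,0,0,0,-5,0,1],[0,0,0,0,-5,0,1],[0,0,0,0,-5,0,1],[0,0,0,0,-5,0,1],[0,0,0,0,-5,0,1],[0,0,0,0,0,0,1]]';python3 w.py
python3 - <<'E'
from rig import grab_frame
import cv2,numpy as np
for n in ["wrist","top"]:
  f=grab_frame(n); np.savez(f"pics/{n}6.npz",**f); im=f["color"][:,:,::-1]
  if n=="top": im=cv2.resize(im[100:260,110:430],None,fx=2.5,fy=2.5)
  cv2.imwrite(f"pics/{n}6.png",im)
E
```

```text
clock: 9.08
eef_pos: [569.0, 23.3, 237.4]
tcp_rot: [3.139, -0.001, -0.089]
contact_force: [0.2, -1.1, -0.5]
opening: -0.001
t 9.08 ledge xy 15.7 43.9 tip z 64.0 rot [ 3.139e+00 -1.000e-03 -8.900e-02] F ledge [ 0.3 -1.  -0.5] op -0.0
```

View pics/wrist6.png

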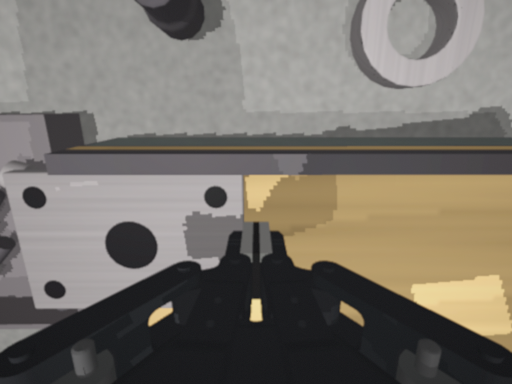

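View pics/top6.png

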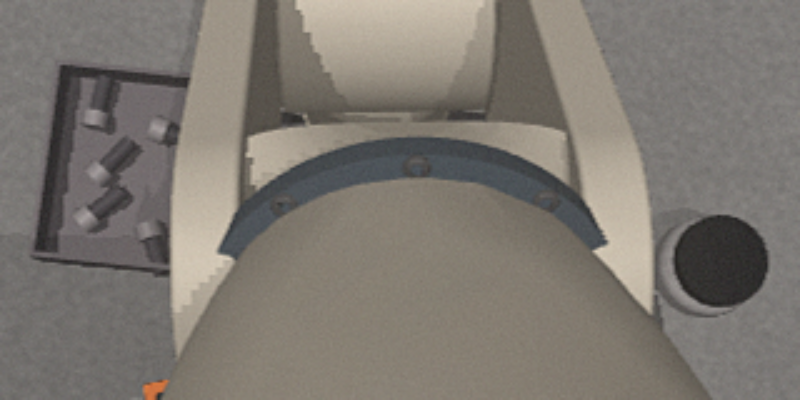

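The top view is blocked by the arm. The wrist view shows the plate's right end at column 243, its left end near (5,175), and the strip's end near (48,172). I'll measure from that picture.

Run:
```python
from h import *
f=dict(np.load("pics/wrist6.npz"));O=np.array([549.4,-19.1]);ex=np.array([.996,-.0887]);ey=np.array([.0887,.996])
for n,uv,z in [("plateR",(243,176),68),("plateL",(4,174),68),("plateL low",(36,308),68),("stripend near top",(49,174),75),("stripend far top",(68,153),75),("hole c",(131,245),68)]:
    p=ray(f,uv,z)[0,:2]-O; print(n,(p@ex).round(1),(p@ey).round(1))
g=cv2.resize(f["color"][90:330,:200,::-1],None,fx=3,fy=2.5,interpolation=cv2.INTER_CUBIC);cv2.imwrite("pics/c6.png",g)
```

```text
plateR 50.6 49.6
plateL 51.6 168.6
plateL low -27.1 169.0
stripend near top 53.2 141.0
stripend far top 63.2 130.3
hole c 12.6 110.0
```

View pics/c6.png

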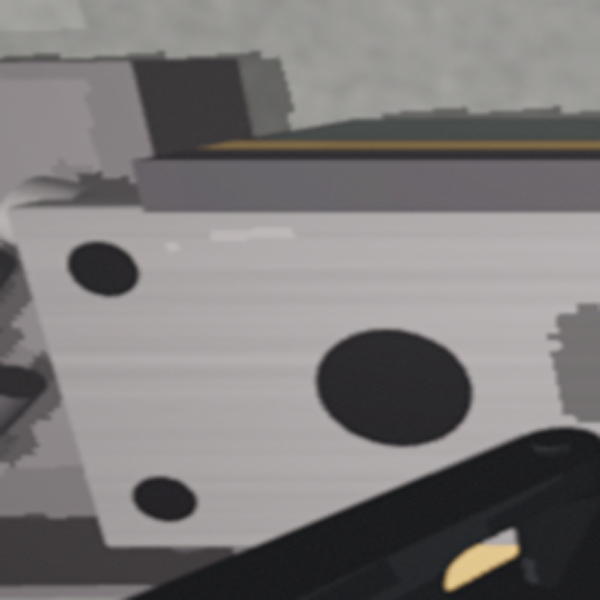

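The plate's middle is at y ≈ 109–110 and the strip's end reads 141 against a true 140. So about 11 mm more.

```bash
python3 -m creep '[[0,0,0,0,-4,0,1],[0,0,0,0,-4,0,1],[0,0,0,0,-3,0,1],[0,0,0,0,0,0,1]]';python3 w.py; python3 -m creep '[[0,0,0,0,0,0,1],[0,0,0,0,0,0,1]]';python3 w.py
python3 - <<'E'
from rig import grab_frame
import numpy as np,cv2
f=grab_frame("wrist"); np.savez("pics/wrist7.npz",**f);cv2.imwrite("pics/wrist7.png",f["color"][:,:,::-1])
E
```

```text
clock: 9.52
eef_pos: [569.9, 34.1, 237.3]
tcp_rot: [3.138, -0.001, -0.09]
contact_force: [-0.6, -1.4, 0.1]
opening: -0.001
t 9.52 ledge xy 15.7 54.8 tip z 63.9 rot [ 3.138e+00 -1.000e-03 -9.000e-02] F ledge [-0.4 -1.4  0.1] op -0.0
clock: 9.68
eef_pos: [569.9, 34.2, 237.3]
tcp_rot: [3.138, -0.001, -0.089]
contact_force: [-1.0, -2.6, 0.0]
opening: 0.003
t 9.68 ledge xy 15.7 55.0 tip z 63.9 rot [ 3.138e+00 -1.000e-03 -8.900e-02] F ledge [-0.7 -2.6  0. ] op 0.0
```

View pics/wrist7.png

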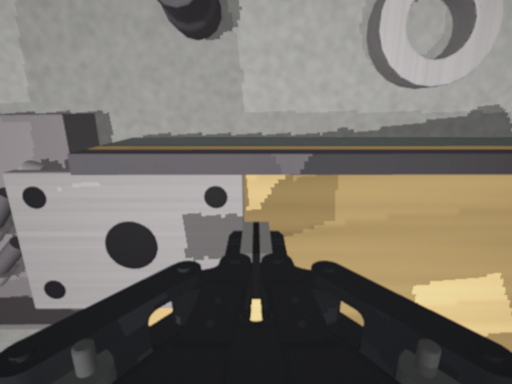

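The plate is out past the end and still along the strip. I'll back off, lift, and clear the view to check.

```bash
python3 -m creep '[[0,0,0,0,8,0,1],[0,0,0,0,8,-5,1],[0,0,0,0,0,-25,1],[0,0,0,0,0,-30,1],[0,0,0,0,0,-30,1],[0,0,0,-10,25,-10,1],[0,0,0,-15,30,0,1],[0,0,0,-15,30,0,1],[0,0,0,-15,30,0,1],[0,0,0,-15,30,0,1]]'
python3 -m creep '[[0,0,0,-15,30,0,1],[0,0,0,-15,30,0,1],[0,0,0,-15,30,0,1],[0,0,0,-15,30,0,1],[0,0,0,-15,30,0,1],[0,0,0,-15,30,0,1],[0,0,0,-10,30,0,1],[0,0,0,0,30,0,1],[0,0,0,0,0,0,1],[0,0,0,0,0,0,1]]';python3 w.py
python3 - <<'E'
from rig import grab_frame
from h import *
for n in ["top","scene"]:
    f=grab_frame(n); np.savez(f"pics/{n}8.npz",**f);im=f["color"][:,:,::-1].copy()
    cv2.imwrite(f"pics/{n}8.png",cv2.resize(im[100:260,100:430],None,fx=2.4,fy=2.4,interpolation=cv2.INTER_CUBIC) if n=="top" else im)
E
```

```text
clock: 10.57
eef_pos: [484.9, -125.8, 345.7]
tcp_rot: [3.141, -0.007, -0.086]
contact_force: [1.1, -0.9, -0.1]
opening: 0.005
clock: 11.4
eef_pos: [348.2, -375.0, 350.7]
tcp_rot: [3.137, -0.015, -0.096]
contact_force: [0.6, 0.9, 0.1]
opening: -0.003
t 11.4 ledge xy -168.9 -372.3 tip z 177.3 rot [ 3.137 -0.015 -0.096] F ledge [0.5 1.  0.1] op -0.0
```

View pics/top8.png

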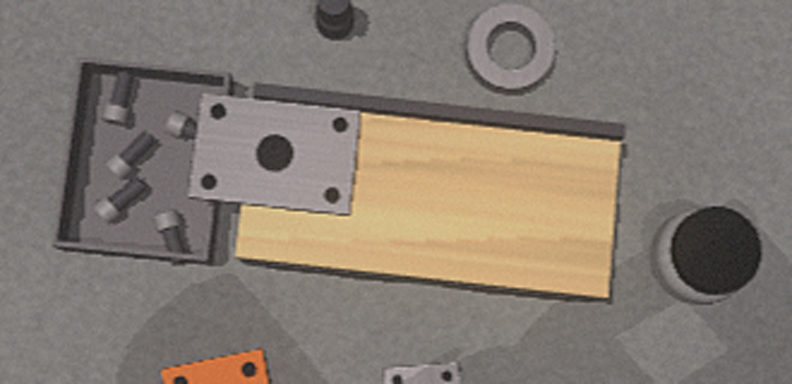

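View pics/scene8.png

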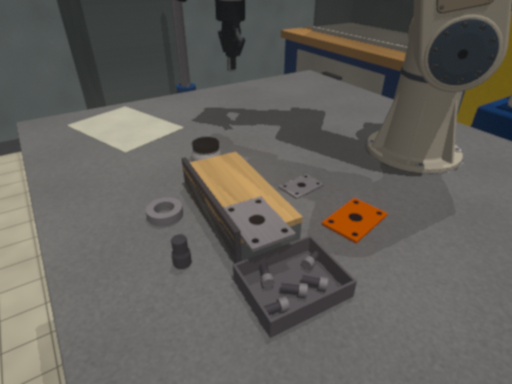

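Run:
```python
from h import *
O=np.array([549.4,-19.1]);ex=np.array([.996,-.0887]);ey=np.array([.0887,.996])
f=dict(np.load("pics/top8.npz"))
c=np.array([(203,93),(360,111),(350,214),(189,197)])/2.4+100
P=ray(f,c,68)[:,:2]-O;L=np.c_[P@ex,P@ey];print(L.round(1).tolist(),"centre",L.mean(0).round(1),"ang",((L[0]-L[1])[0]/120).round(3),((L[3]-L[2])[0]/120).round(3))
g=dict(np.load("pics/top0.npz"))
hole=(np.array([[275,153]])/2.4+100);p=ray(f,hole,68)[0,:2]-O;print("hole",p@ex,p@ey)
# wood end
w=np.array([(236,259),(620,141),(610,298)])/2.4+100;p=ray(f,w,60)[:,:2]-O;print("wood corners",np.c_[p@ex,p@ey].round(1).tolist())
d=cv2.absdiff(f["color"],g["color"]).max(2)
for n,(r0,r1,c0,c1) in dict(tray_left=(120,215,120,180),socket=(90,120,228,250),bearing=(98,142,290,335),tin=(180,228,370,420)).items(): print(n,d[r0:r1,c0:c1].mean().round(1))
```

```text
[[54.0, 177.3], [53.4, 58.7], [-25.3, 57.5], [-25.7, 177.4]] centre [ 14.1 117.7] ang 0.005 -0.003
hole 14.332634385026475 118.22064789461906
wood corners [[-67.0, 138.2], [54.4, -140.7], [-66.0, -142.2]]
tray_left 4.2
socket 4.2
bearing 3.8
tin 7.5
```

The plate's centre is at x 14.1 (touching is 15) and y about 118–119, and it is parallel to within 0.005 rad. The neighbours are undisturbed, so I'm handing in.

Run:
```python
from rig import job
print(job.sign_off())
```

```text
the job is handed in; nothing more can be done
None
```

I pushed the large grey plate against the strip with the shut fingertips, then slid it towards the tray's end, and handed the job in at about 11.5 s.

- **Position:** the last top view put the plate's centre at x ≈ 14 mm (limit above 9) and y ≈ 118 mm (range 108–132). About 38 mm sticks out past the end.
- **Alignment:** it lay within about 0.005 rad of the strip and looked flat in both the top and scene views.
- **Other things:** comparing pictures before and after showed little change at the tray, socket, bearing and tin. The tin region changed a bit more (7.5 against about 4 for the others), which I took to be the arm's shadow.
- **Forces:** every contact-force reading on the tool stayed below about 4 N.

No check failed. The two views differed by 1–2 mm on where the ledge's end is, which is within the calibration's accuracy. I did not make a second push against the strip because the plate was already snug.

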